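# Push a copper blank out over the edge viewer

### The arm

A 6-joint arm with a two-finger parallel gripper is mounted at the origin on the work surface. World frame = base frame: x ahead of the robot, y to its left, z up, the work surface at z = 0. Lengths are in mm, angles in rad, forces in N, time in s.
With the tool pointing down it reaches from about 275 to 825 mm from the base axis. Payload 4.9 kg.
Tool frame: the origin (TCP) lies at the very end of the fingers, on their centre line; the grasp point (between the pads) lies 19 mm behind it; z points along the fingers, y is the direction in which the jaws open and shut (so a half turn about z gives the same grasp; the last joint's range is limited). The gripper opens to 85 mm and grips with 20 to 120 N. Pads are 22 mm wide; open, the fingers measure 114 mm over their backs; the gripper's body (76 mm by 85 mm) begins 54 mm behind the grasp point. The pads swing forward as they close: fully open they stand 13 mm farther back than shut.
Start: joints at [1.114, 0.326, -0.193, 1.052, 0, 1.437], TCP at [174.467, 521.613, 231.281] pointing down, gripper open.
Joint ranges: [-2.65, 2.65], [-0.97, 1.79], [-1.3, 1.35], [-1.93, 2.1], [-1.47, 1.37], [-3.14, 3.14]. Speed limits (rad/s): [2.57, 2.57, 3.14, 3.14, 3.14, 3.14].

### API

Orientations are given as [roll, pitch, yaw] about the fixed x, y, z axes, in that order (R = Rz(yaw) Ry(pitch) Rx(roll)).
In Python, from bench import bot, solve_ik, imaging gives the robot as it stands. Calls block until the motion is done:
- bot.move_ptp(position, orientation): joint-space move of the TCP to a pose.
- bot.movel(position, rot=None, max_speed=150, threshold=None): straight line of the TCP; rot=None keeps the orientation; max_speed is the mean speed in mm/s. With threshold (N) it stops when the force on the tool has changed by that much, and returns True; else False.
- bot.move_j(angles): joint-space move.
- bot.grip(opening, effort=None): opening from 0.0 (shut) to 1.0 (fully open); effort is the grip in N (None keeps the last); returns when the fingers have stopped.
- bot.dwell(seconds).
- solve_ik(position, orientation): joint angles nearest the present ones, or None.
- bot.get_state(): the state.
- imaging.capture(name): name is "scene" or "side" or "wrist"; returns the picture (384x512x3 uint8, blue, green, red); there is no depth.
- imaging.camera_model(name): a dict with "K" (3x3 intrinsics, pixels), "k1" (the pictures are not rectified: a ray, as slopes to the right and down, at radius r is drawn at 1 + k1 r^2 times it, then the intrinsics apply), "position" and "rotation" of the camera in the world. Camera axes: x right, y up, looking along -z (the intrinsics and any distortion apply to the point x, -y, -z); pixel columns grow to the right and rows downward; lengths in mm; the calibration is good to about 2 mm. A picture is of the moment at which its call begins: read the wrist's pose just before it. camera_model takes no time and is no camera call; for the wrist camera it gives the pose at the moment of the call.
A pose or a line that the arm cannot do raises bot.IKError and nothing moves.
- bot.sign_off(): hands the job in, once; it reports no verdict.
The state is a dict: "t": time; "qpos": joint angles; "joint_velocities": joint speeds; "effort": joint torques, N m; "tcp_pos": TCP position; "orientation": TCP orientation; "contact_force": force on the tool from outside, world axes, zero at the start; "wrist_torque": the same for the moment, N m; "opening": opening from 0.0 (shut) to 1.0 (fully open).
Only numpy, scipy, OpenCV 4.12 (cv2) and the standard library are available. Lean on these libraries where they do the work, as an engineer would, in place of code of your own. Each camera call takes 0.05 s, during which the arm holds its last target. There are 200 camera calls.

### The job

Using only the fingertips, push the copper blank on the yellow measuring stage back against the dark steel fence and along it towards the edge viewer, until its end sticks out about 30 mm past the end of the stage, over the round blue window of the viewer. Leave it lying flat with its long side snug and square against the fence; do not grip, lift or tip it, do not touch the viewer, and leave the oil bottle, the loupe and the screwdriver where they are.

Things in the scene. Friction and masses are not known exactly. Their poses are not given: they have to be found in the camera images.
- stage: Fixed measuring stage: yellow base with a flat grey top, 160 mm deep (its x) and 260 mm long (its y); the top (the ledge) is 60 mm above the table. Origin at the centre of its underside, z up. A dark steel fence, 14 mm thick and 14 mm high above the ledge, runs the whole length on the side away from the robot; its face is the plane x = +66 mm in the stage's frame. Both ends (y = -130 and +130 mm) are open. A black knob on the robot's side reaches to 37 mm above the table.
- blank: Loose flat copper-coloured rectangular plate, 95 mm (its x) by 140 mm (its y) by 6 mm thick, about 0.2 kg, lying on the ledge. Origin at the centre of its underside, z up. It starts near the middle of the stage, clear of the fence and a little askew. Lying against the fence its centre is at x = +18.5 mm in the stage's frame; it sticks out 30 mm when its centre is 90 mm from the middle of the stage along y.
- viewer: Fixed edge viewer, which must not be touched: black block 90 by 50 mm, standing just beyond one end of the stage (either end) and turned like it, 42 mm high, with a white ring and in it a round blue window 26 mm across, facing up. Origin on the window's axis at table height. The window's centre is 30 mm beyond the end of the stage.
- tray: Fixed small orange tray with brass pieces, 90 by 50 mm and 30 mm high, beyond the other end of the stage. Origin at the centre of its underside.
- oil: Loose amber bottle, 40 mm across and 85 mm high, on the table beyond the fence, on the side away from the robot. Origin at the centre of its underside.
- loupe: Loose dark steel eyepiece, 42 mm across and 40 mm high, on the table beyond the fence, on the side away from the robot. Origin at the centre of its underside.
- driver: Loose screwdriver 150 mm long, lying on the table on the robot's side of the stage, roughly along the stage. Origin about the middle of its length; its x runs from handle to tip.
There are look-alikes about, which are no part of the job. Of the things like the blank, leave any that is green or turquoise; of the rest the smaller one is meant.

How it is judged:
By the outcome, as a careful person would: the job done as asked, in the order asked, and still so for the second after the job is handed in, with the robot touching nothing.
It also fails if it takes over 51 s, if anything falls off the work surface, if the arm or the gripper's body presses on something with over 40 N, if the wrist force passes 120 N, or if a joint passes its speed limit or range.

## Working session

There is one attempt and no reset: what is moved stays moved. The work goes in short steps, each a Python script; the robot and the scene stay as the last script left them, time stands still between calls to the robot, and variables do not carry over. Pictures are saved under pics/ and viewed, about 8 in all and at most 12, crops included, and the job is handed in when it is done.

```bash
mkdir -p pics; ls; python3 - <<'E'
from bench import bot, imaging
import cv2,numpy as np
for n in("scene","side"):
    cv2.imwrite(f"pics/{n}0.png",imaging.capture(n)); m=imaging.camera_model(n); print(n,m)
print(bot.get_state())
E
```

```text
pics
scene {'K': array([[436.58176034,   0.        , 254.54820504],
       [  0.        , 436.58176034, 193.80799513],
       [  0.        ,   0.        ,   1.        ]]), 'k1': -0.09439119823680979, 'position': array([1375.16199853, -218.75430976,  675.50366809]), 'rotation': array([0.95517281, 0.02257378, 1.33270578])}
side {'K': array([[375.20571449,   0.        , 251.27865247],
       [  0.        , 375.20571449, 182.76616147],
       [  0.        ,   0.        ,   1.        ]]), 'k1': 0.014725073474869663, 'position': array([ 490.17550239, -676.86590955,  484.90294911]), 'rotation': array([ 0.99313009,  0.01548982, -0.05726275])}
{'t': 0.1, 'qpos': array([ 1.11381091e+00,  3.26856989e-01, -1.93506547e-01,  1.05199700e+00,
       -3.58504982e-06,  1.43661058e+00]), 'joint_velocities': array([ 0.00216946, -0.0008062 ,  0.0035277 , -0.00109881,  0.00038317,
       -0.0006236 ]), 'effort': array([ 1.15021444e-04, -4.44237506e+01,  2.63038373e+01,  7.86030520e-03,
       -1.95469079e-04, -1.43465229e-05]), 'tcp_pos': array([174.21873344, 521.11765345, 230.57849112]), 'orientation': array([-3.14004202e+00, -2.05712872e-04,  2.81879282e+00]), 'contact_force': array([-0.57616711,  0.66805929, -0.02553724]), 'wrist_torque': array([-0.00252563, -0.01800643,  0.02127357]), 'opening': 1.0007683612399685}
```

View pics/scene0.png

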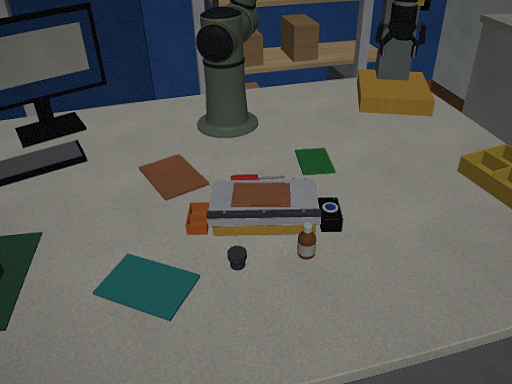

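View pics/side0.png

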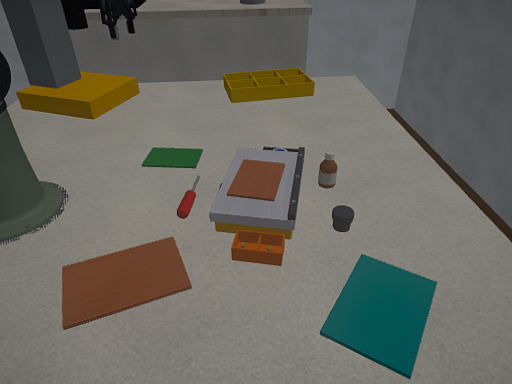

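The scene view shows the copper blank at about (262,194) on the stage. The viewer is at (331,210), at the +y end, and the tray is at (198,215). The side view agrees, with the blank at (257,179). I'll take rough positions from these, then use the wrist camera.

```bash
cat > h.py <<'E'
from bench import bot, solve_ik, imaging
import cv2,numpy as np
from scipy.spatial.transform import Rotation as R
def ray(px,m):
    K=m["K"]; D=np.array([m["k1"],0,0,0,0])
    p=cv2.undistortPoints(np.float64(px).reshape(-1,1,2),K,D).reshape(-1,2)
    d=np.c_[p[:,0],-p[:,1],-np.ones(len(p))]
    r=np.array(m["rotation"]); Rm=r if r.shape==(3,3) else R.from_euler('xyz',r).as_matrix()
    return d@Rm.T
def cast(px,m,z):
    d=ray(px,m); o=np.array(m["position"]); return (o+d*((z-o[2])/d[:,2])[:,None])
def proj(P,m):
    r=np.array(m["rotation"]); Rm=r if r.shape==(3,3) else R.from_euler('xyz',r).as_matrix()
    c=(np.atleast_2d(P)-m["position"])@Rm; c=c*[1,-1,-1]
    return cv2.projectPoints(c,np.zeros(3),np.zeros(3),m["K"],np.array([m["k1"],0,0,0,0]))[0].reshape(-1,2)
def blob(mask,near=None):
    mask=cv2.morphologyEx(mask.astype(np.uint8)*255,cv2.MORPH_OPEN,np.ones((3,3)))
    cs=[c for c in cv2.findContours(mask,cv2.RETR_EXTERNAL,cv2.CHAIN_APPROX_NONE)[0] if cv2.contourArea(c)>30]
    return sorted(cs,key=lambda c:-cv2.contourArea(c))
def rect(c,m,z):
    P=cast(c.reshape(-1,2),m,z); return cv2.minAreaRect(np.float32(P[:,:2]))
def copper(im):
    h=cv2.cvtColor(im,cv2.COLOR_BGR2HSV); return (h[...,0]<13)&(h[...,1]>90)&(h[...,1]<215)&(h[...,2]>50)
E
python3 - <<'E'
from h import *
for n in("scene","side"):
    im=cv2.imread(f"pics/{n}0.png"); m=imaging.camera_model(n)
    hs=cv2.cvtColor(im,cv2.COLOR_BGR2HSV)
    for p in ([(262,194),(198,225)] if n=="scene" else [(257,179),(258,240)]): print(hs[p[1],p[0]])
    for c in blob(copper(im))[:5]:
        print(n,cv2.contourArea(c),rect(c,m,66))
    corners=[(211,180),(316,180),(319,209),(208,210)] if n=="scene" else [(234,149),(305,148),(296,221),(216,217)]
    print(np.round(cast(corners,m,60)[:,:2]))
s=imaging.camera_model("scene");d=imaging.camera_model("side")
print("viewer",cast([(331,208)],s,42), "oil", cast([(307,258)],s,0),cast([(328,186)],d,0),"loupe",cast([(237,267)],s,0),cast([(342,229)],d,0))
w=imaging.camera_model("wrist");print(w)
E
```

```text
[ 10 138 100]
[ 11 190 122]
scene 1699.5 ((394.9277038574219, -215.1080322265625), (184.71401977539062, 122.16081237792969), 19.874858856201172)
scene 1292.0 ((539.4244995117188, -14.936935424804688), (138.58917236328125, 96.18766021728516), 74.43831634521484)
scene 492.0 ((588.3316650390625, -176.2689666748047), (47.180416107177734, 118.61815643310547), 78.54086303710938)
[[ 436. -120.]
 [ 509.  138.]
 [ 625.  103.]
 [ 561. -147.]]
[ 10 147 109]
[ 12 211 121]
side 7037.0 ((319.2039794921875, -274.1016540527344), (170.21656799316406, 121.72102355957031), 19.708890914916992)
side 1637.0 ((533.56787109375, -18.000450134277344), (144.26876831054688, 94.75157928466797), 73.79663848876953)
side 545.0 ((515.8676147460938, -245.32786560058594), (26.50507926940918, 82.7369155883789), 75.61502075195312)
side 291.0 ((393.59033203125, -94.39817810058594), (86.85594940185547, 24.8604679107666), 80.64815521240234)
side 231.5 ((503.21905517578125, -205.18016052246094), (40.10358428955078, 37.60519027709961), 76.08722686767578)
[[ 488.  126.]
 [ 659.  117.]
 [ 593. -157.]
 [ 450. -135.]]
viewer [[607.23632238 141.30188105  42.        ]] oil [[713.7249774   45.74301465   0.        ]] [[702.05406076  38.19058223   0.        ]] loupe [[ 700.87728477 -110.07573663    0.        ]] [[ 694.55290207 -115.33778092    0.        ]]
{'K': array([[302.01816701,   0.        , 251.89707082],
       [  0.        , 302.01816701, 193.3896272 ],
       [  0.        ,   0.        ,   1.        ]]), 'k1': -0.007785536607098315, 'position': array([ 94.21759058, 546.47495918, 374.859147  ]), 'rotation': array([-3.31697852e-01,  5.73449033e-04,  1.24784331e+00])}
```

```bash
python3 - <<'E'
from h import *
bot.move_ptp([535,-15,260],[np.pi,0,np.pi-0.28])
m=imaging.camera_model("wrist"); im=imaging.capture("wrist")
cv2.imwrite("pics/w0.png",im); import pickle; pickle.dump(m,open("w0.pkl","wb"))
print(bot.get_state()["t"],m["position"],m["rotation"])
for c in blob(copper(im))[:4]: print(cv2.contourArea(c),rect(c,m,66))
E
```

```text
2.4583 [453.74708457   7.39603514 404.25058172] [-3.31804122e-01 -1.23081242e-03  1.29192590e+00]
9574.0 ((533.6730346679688, -14.884552001953125), (139.3378448486328, 94.06015014648438), 73.99401092529297)
9410.5 ((348.433837890625, -172.56365966796875), (102.18800354003906, 114.23373413085938), 19.648252487182617)
231.0 ((493.3138427734375, -165.7194366455078), (13.805749893188477, 33.46420669555664), 76.21109008789062)
178.0 ((534.2838134765625, -175.59561157226562), (12.770809173583984, 38.60744094848633), 76.15250396728516)
```

View pics/w0.png

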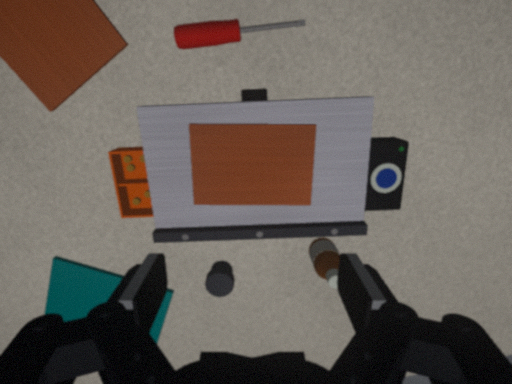

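The wrist view shows the blank at about (190-316, 123-206). The ledge's front edge runs (138,105)-(374,96), the fence runs along row ~230, and the viewer window is at (386,178), so +y is confirmed. Next I'll measure the stage frame from the ledge mask and the window.

```bash
python3 - <<'E'
from h import *; import pickle
m=pickle.load(open("w0.pkl","rb")); im=cv2.imread("pics/w0.png"); hs=cv2.cvtColor(im,cv2.COLOR_BGR2HSV)
for p in [(165,170),(340,150),(300,65),(430,250),(250,232),(386,178)]: print(p,hs[p[1],p[0]],im[p[1],p[0]])
h=cv2.GaussianBlur(im,(3,3),0).astype(int)
led=(h[...,0]>=h[...,2]+2)&(hs[...,2]>90); led[240:]=0
c=blob(led)[0]; print(cv2.contourArea(c),cv2.boundingRect(c))
cor=[(138,105),(374,96)]; print("front corners",cast(cor,m,60))
P=cast(c.reshape(-1,2),m,60)[:,:2]
hull=cv2.convexHull(np.float32(P)); print(cv2.minAreaRect(hull)); q=cv2.approxPolyDP(hull,8,True).reshape(-1,2);print(q)
# lines: front edge, left and right ends
px=c.reshape(-1,2)
def line(sel,z=60):
    Q=cast(px[sel],m,z)[:,:2]; v=cv2.fitLine(np.float32(Q),cv2.DIST_HUBER,0,.01,.01).ravel(); return v,np.degrees(np.arctan2(v[1],v[0]))
x,y=px[:,0],px[:,1]
print("front",line((x>150)&(x<365)&(y<108)))
print("left",line((x<158)&(y>115)&(y<215)));print("right",line((x>362)&(y>110)&(y<212)))
dark=(hs[...,2]<75); cols=range(165,360,5)
f=[(u,200+np.argmax(dark[200:245,u])) for u in cols]
Q=cast(f,m,74)[:,:2]; v=cv2.fitLine(np.float32(Q),cv2.DIST_HUBER,0,.01,.01).ravel(); print("fence top front",v,np.degrees(np.arctan2(v[1],v[0])),f[::12])
b=(hs[...,0]>100)&(hs[...,0]<130)&(hs[...,1]>150)
for c in blob(b)[:2]: (u,w),r=cv2.minEnclosingCircle(c); print("win",u,w,r,cast([(u,w)],m,42))
E
```

```text
(165, 170) [135   8 127] [127 123 125]
(340, 150) [130  17 139] [139 130 133]
(300, 65) [ 22  29 134] [119 130 134]
(430, 250) [ 28  26 137] [123 136 137]
(250, 232) [113  21  49] [49 46 45]
(386, 178) [113 200  98] [98 39 21]
26698.0 (138, 97, 235, 131)
front corners [[ 434.91770347 -116.67236249   60.        ]
 [ 496.7963852   133.64674592   60.        ]]
((537.8614501953125, -9.993087768554688), (259.46221923828125, 146.86358642578125), 76.30825805664062)
[[ 498.27048  131.23201]
 [ 437.86298 -117.91595]
 [ 577.9432  -151.53311]
 [ 639.38763   97.30954]]
front (array([2.3611580e-01, 9.7172493e-01, 4.7053268e+02, 1.9973368e+01],
      dtype=float32), np.float32(76.34259))
left (array([ 9.7499770e-01, -2.2221501e-01,  4.9055377e+02, -1.3038280e+02],
      dtype=float32), np.float32(-12.839165))
right (array([ 9.7371715e-01, -2.2776051e-01,  5.7854175e+02,  1.1277345e+02],
      dtype=float32), np.float32(-13.165259))
fence top front [ 2.3542570e-01  9.7189236e-01  6.0428040e+02 -2.5324402e+01] 76.38328 [(165, np.int64(228)), (225, np.int64(226)), (285, np.int64(224)), (345, np.int64(222))]
win 386.125 177.8000030517578 9.66993236541748 [[600.27897901 140.30371347  42.        ]]
```

```bash
cat >> h.py <<'E'
YAW=-0.2384; O=np.array([544.7,-11.6]); EX=np.array([np.cos(YAW),np.sin(YAW)]); EY=np.array([-EX[1],EX[0]])
RPY=[np.pi,0,np.pi+YAW]
def W(x,y,z): return [*(O+x*EX+y*EY),z]
def S(p): d=np.array(p[:2])-O; return np.array([d@EX,d@EY])
def st(l=""):
    s=bot.get_state(); print(l,round(s["t"],2),S(s["tcp_pos"]).round(1),s["tcp_pos"][2].round(1),s["contact_force"].round(1),round(s["opening"],2))
def look(name):
    m=imaging.camera_model("wrist"); im=imaging.capture("wrist"); cv2.imwrite(f"pics/{name}.png",im)
    cs=[(rect(c,m,66)) for c in blob(copper(im))]
    for r in cs:
        if 80<min(r[1]) and max(r[1])<155 and r[0][0]>450: print(name,"blank stage",S(r[0]).round(1),np.round(r[1],1),"ang",round(r[2]-np.degrees(YAW)-90,2))
E
python3 - <<'E'
from h import *
bot.grip(0.75); st("open")
bot.move_ptp(W(-78,-6,90),RPY); st()
print(bot.movel(W(-78,-6,40),max_speed=25,threshold=4)); st("touch")
z=bot.get_state()["tcp_pos"][2]
bot.movel(W(-78,-6,z+2)); st("up")
print(bot.movel(W(-32,-6,z+2),max_speed=25,threshold=8)); st("push")
look("w1")
E
```

```text
open 2.81 [-8.7 -5.4] 260.0 [ 0.1 -0.1  0.7] 0.75
 3.57 [-76.2  -5.9] 91.1 [ 0.5 -0.3 -0.1] 0.75
True
touch 4.91 [-78.1  -6. ] 53.9 [-0.5 -1.3  5.4] 0.75
up 5.16 [-77.8  -6. ] 55.9 [-0.3  0.2 -0.2] 0.75
True
push 6.56 [-41.1  -6. ] 55.2 [0.6 0.3 0.2] 0.75
```

View pics/w1.png

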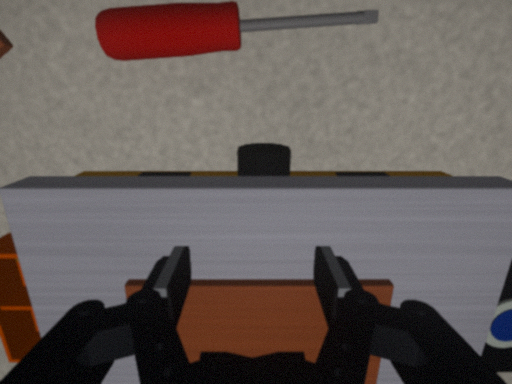

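The wrist view shows the fingertips at the blank's robot-side edge (row ~280), with the blank running parallel to the stage. I'll back off and measure from above.

```bash
python3 - <<'E'
from h import *
p=bot.get_state()["tcp_pos"]
bot.movel(W(-55,-6,p[2]),max_speed=60); bot.movel(W(-55,-6,100))
bot.grip(0.0)
bot.move_ptp(W(-10,-112,180),RPY); bot.dwell(.2); look("w2"); st()
E
```

```text
w2 blank stage [19.1 -3.4] [140.8  96. ] ang 0.1
 8.92 [ -11.1 -110.8] 179.0 [-0.1  0.1 -0.3] 0.0
```

View pics/w2.png

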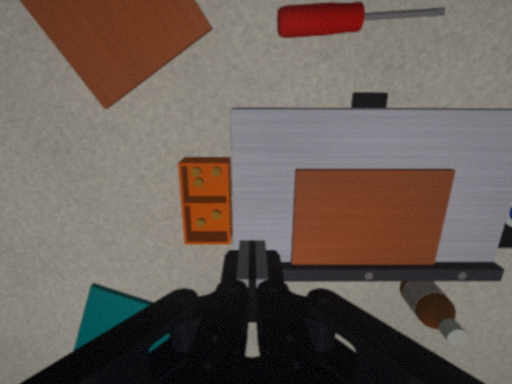

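Snug and square: stage-frame centre (19.1, -3.4), angle 0.1°. Next I'll push along the fence, stopping a little short.

```bash
python3 - <<'E'
from h import *
bot.move_ptp(W(16,-110,95),RPY)
print(bot.movel(W(16,-110,40),max_speed=25,threshold=4)); st("touch")
z=bot.get_state()["tcp_pos"][2]
bot.movel(W(16,-110,z+2)); st("up")
print(bot.movel(W(16,-12,z+2),max_speed=45,threshold=15)); st("push")
bot.movel(W(16,-30,z+2),max_speed=60); bot.movel(W(16,-30,110))
bot.move_ptp(W(-30,0,200),RPY); bot.dwell(.2); look("w3"); st()
E
```

```text
True
touch 10.72 [  15.9 -110. ] 60.1 [-0.6  0.2  6.2] -0.0
up 10.97 [  16.1 -110. ] 62.0 [-0.2 -0.2  0.8] -0.0
False
push 13.3 [ 16.  -12.1] 62.0 [-0.6 -1.3  0.2] -0.0
w3 blank stage [18.1 64.3] [140.3  96.5] ang 0.02
 14.97 [-30.5  -0.4] 198.4 [ 0.  -0.7 -0. ] 0.0
```

View pics/w3.png

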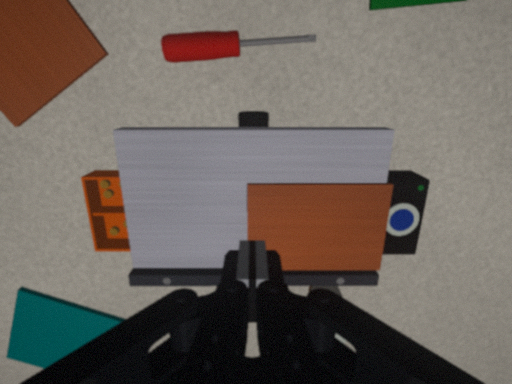

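At y=64.3 the blank's long side is still snug. The TCP at -12.1 gave that, so the final target is TCP y = 13.6.

```bash
python3 - <<'E'
from h import *
bot.move_ptp(W(17,-30,100),RPY); bot.movel(W(17,-30,62),max_speed=60)
print(bot.movel(W(17,13.6,62),max_speed=30,threshold=15)); st("push")
bot.movel(W(17,-5,62),max_speed=60); bot.movel(W(17,-5,110))
bot.move_ptp(W(-30,60,200),RPY); bot.dwell(.2); look("w4"); st()
m=imaging.camera_model("wrist"); im=cv2.imread("pics/w4.png"); h=im.astype(int); hs=cv2.cvtColor(im,cv2.COLOR_BGR2HSV)
led=(cv2.GaussianBlur(im,(3,3),0).astype(int)); led=(led[...,0]>=led[...,2]+2)&(hs[...,2]>90)
c=blob(led)[0].reshape(-1,2); q=np.array([S(p) for p in cast(c,m,60)]); s=(q[:,0]>-70)&(q[:,0]<-40)
print("ledge y ends", np.median(q[s&(q[:,1]>100)][:,1]), np.median(q[s&(q[:,1]<-100)][:,1]) if (s&(q[:,1]<-100)).any() else None,"front x",np.median(q[(abs(q[:,1])<90)&(q[:,0]<-60)][:,0]))
E
```

```text
False
push 17.88 [17.  13.7] 62.0 [0.2 0.2 0.5] -0.0
w4 blank stage [18.1 89.6] [140.7  96.4] ang -0.06
 19.61 [-30.4  59.1] 198.4 [-0.5 -0.2 -0.2] -0.0
ledge y ends 128.33817176442858 -129.5970337665575 front x -79.86847950529634
```

View pics/w4.png

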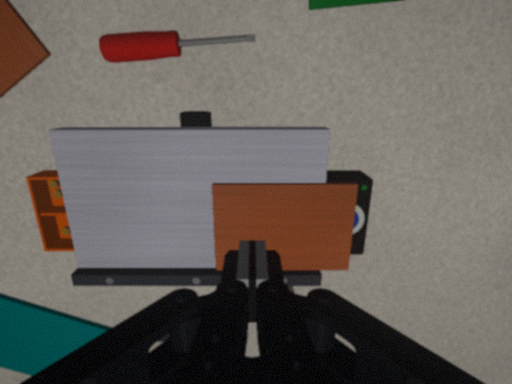

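Now at y=89.6 (ledge ends say it's within 1 mm of target). One last gentle two-finger push will make sure it's snug, followed by a check.

```bash
python3 - <<'E'
from h import *
bot.grip(0.75)
bot.move_ptp(W(-62,72,100),RPY); bot.movel(W(-62,72,56),max_speed=60); st("down")
print(bot.movel(W(-34,72,56),max_speed=20,threshold=6)); st("push")
z=bot.get_state()["tcp_pos"][2]
bot.movel(W(-60,72,z),max_speed=60); bot.movel(W(-60,72,110))
bot.move_ptp(W(-60,50,220),RPY); bot.dwell(.3); look("w5"); st()
cv2.imwrite("pics/final.png",np.hstack([cv2.resize(imaging.capture("side")[130:280,150:400],None,fx=1.6,fy=1.6),cv2.resize(imaging.capture("scene")[160:310,150:400],None,fx=1.6,fy=1.6)]))
E
```

```text
down 21.62 [-61.8  72.1] 56.1 [0.2 0.  0.6] 0.75
True
push 22.66 [-41.1  71.9] 55.3 [0.2 0.3 0.2] 0.75
w5 blank stage [18.3 89.6] [140.6  96.8] ang -0.0
 24.51 [-60.6  50. ] 218.9 [-0.4 -0.7 -0.3] 0.75
```

View pics/final.png

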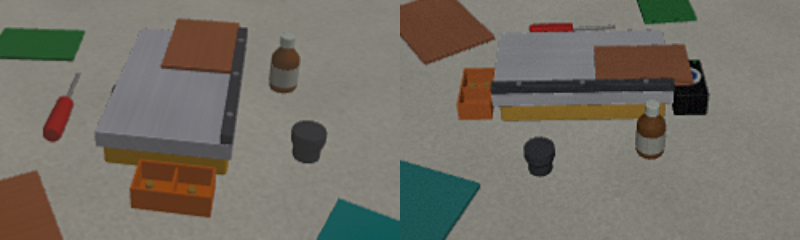

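The final views show the blank flat along the fence with its end over the viewer window. The oil bottle, loupe and screwdriver haven't moved.

```bash
python3 -c "
from bench import bot
bot.sign_off()"
```

```text
the job is handed in; nothing more can be done
```

The copper blank is now against the fence with its end over the viewer window, and the job is handed in. I pushed it square to the fence with the open fingertips. Then I slid it along the fence in two pushes with the fingers shut, and finished with a gentle two-finger push (6 N stop) to seat it.

- **Position:** the last wrist picture put the blank's centre at x = 18.3 mm (target 18.5) and y = 89.6 mm (target 90) in the stage's frame, so it sticks out about 30 mm. The long side was at 0.0° to the fence.
- **Agreement:** the measured ledge ends shift the stage's middle by about 0.6 mm, which would put the blank at about 90.2 mm. That is within the calibration error.
- **Other objects:** in the last side and scene pictures the bottle, loupe and screwdriver look where they were. I checked this by eye and did not measure it. Every path I commanded kept clear of the viewer.
- **Time and checks:** it took about 25 s of the 51 s allowed, and no check failed. The arm was clear of everything when I handed in.

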